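Clamp down the pressure cell lid

TASK

Close the small steel pressure cell: swing the blue clamp bar over the lid until it rests against its stop pin, then turn the green hand knob clockwise until it suddenly gets stiff, and from that point give it an eighth of a turn (45 degrees) more, no further, or the gasket is crushed. Let go, leaving the lid seated and the bottle, jar and steel collar where they stand.

Things in the scene. Friction and masses are not known exactly. Their poses are not given: they have to be found in the camera images.
- station: Fixed clamp station: aluminium base plate 130 x 230 x 12 mm with a round steel vessel (rim diameter 108 mm, 80 mm tall) and an upright steel stud. Origin: centre of the plate's underside, 3 mm above the table. The vessel's axis is at y = +45 mm, the stud's at y = -45 mm (x = 0 both). Place and yaw vary.
- stud_top (a point): The upright axis shared by the clamp bar's pivot and the hand knob, at the height of the underside of the bar (107 mm above the plate's underside). Same axes as the station.
- bar (a joint): Angle of the blue clamp bar about the stud, rad: 0 = over the middle of the lid against the brass stop pin, positive = swung open, counter-clockwise from above, at most 1.6; starts at 0.8 to 1.3. Light friction (1.2 N at the post), stays where left. 22 mm wide, 12 mm thick, 105 mm from pivot to free end; clears the lid by about 2 mm.
- bar_post (a point): Centre of the top of the upright orange round post (diameter 14 mm, standing 46 mm above the bar) near the bar's free end, 98 mm from the stud axis; grip or push it to swing the bar.
- knob_grip (a point): Green wing knob on top of the stud: a flange of diameter 46 mm and on it an upright wing 46 mm long, 15 mm thick, 40 mm high (white line along its top). Point: on the turning axis, 16 mm below the wing's top, 24 mm above the flange. Its x axis runs along the wing. Clockwise from above tightens. It stays at its height and where it is left, with no spring-back.
- gasket (a joint): Squeeze of the orange gasket under the lid, m. The knob first runs free (0.03 N m) for 0.7 to 1.9 rad, not visible: squeeze 0. Then it jumps to 0.38 N m to turn (0.12 N m still pushes back when held still), growing 0.1 N m per rad, and squeezes 0.08 mm per rad: far below the error of this reading, so it cannot guide the work. Grip firmly, 50 N or more.
- lid: Loose round steel lid of 0.45 kg seated on the vessel, diameter 116 mm, with a brass-coloured face and a centring boss that hangs 6 mm into the mouth. Origin: centre of the underside of its rim, on the vessel's axis.
- wash_bottle: White wash bottle with red cap, diameter 66 mm, 170 mm tall, loose. Origin: centre of its underside.
- amber_jar: Amber jar with red lid, diameter 52 mm, 75 mm tall, loose. Origin: centre of its underside.
- collar: Heavy steel collar, outer diameter 76 mm, 45 mm tall, loose. Origin: centre of its underside.
Mind the look-alikes: they are no part of the job. Several things have the shape of the lid; the one meant has the colours described above.

How it is judged:
By the outcome, as a careful person would: the job done as asked, in the order asked, and still so for the second after the job is handed in, with the robot touching nothing.
It also fails if it takes over 64 s, if anything falls off the work surface, if the arm or the gripper's body presses on something with over 40 N, if the wrist force passes 120 N, or if a joint passes its speed limit or range.

ROBOT

A 6-joint arm with a two-finger parallel gripper is mounted at the origin on the work surface. World frame = base frame: x ahead of the robot, y to its left, z up, the work surface at z = 0. Lengths are in m, angles in degrees, forces in N, time in s.
With the tool pointing down it reaches from about 0.3 to 0.75 m from the base axis. Payload 8.5 kg.
Tool frame: the origin (TCP) lies on the centre line of the jaws, within the pads' length; the fingertips stand 25 mm ahead of it and the grasp point (between the pads) lies 6 mm ahead of it; z points along the fingers, y is the line along which they close (so a half turn about z gives the same grasp; the last joint's range is limited). The gripper opens to 85 mm and grips with 20 to 120 N. Pads are 22 mm wide; open, the fingers measure 114 mm over their backs; the gripper's body (76 mm by 85 mm) begins 54 mm behind the grasp point. The pads swing forward as they close: fully open they stand 13 mm farther back than shut.
Start: joints at [-82.007, 21.807, 74.336, -0, 83.858, -12.336], TCP at [0.191, -0.516, 0.256] pointing down, gripper open.
Joint ranges: [-178.18, 178.18], [-50.72, 133.34], [12.68, 142.11], [-81.47, 261.47], [9.98, 163.14], [-165.26, 165.26]. Speed limits (degrees/s): [136.94, 136.94, 180, 180, 180, 180].

INTERFACE

Orientations are given as a 3x3 rotation matrix whose columns are the frame's x, y, z axes.
In Python, from rig import telemetry, optics, env gives the robot as it stands.
- The arm moves only by the tool send_rows, never from a script. Its argument "deltas" is a list that holds one entry, the list of rows, each a list of 7 numbers: the shift along the tool's x, y, z in m, then the turn, a rotation vector about the tool's x, y, z in rad, then the opening, from -1 (shut) to 1 (fully open), so that 0 is half open. In form: [[[x, y, z, ax, ay, az, grip], ...]]. A call has 1 to 12 rows; each row shifts and turns the commanded pose from where the row before left it, along the tool's axes as they then stand; what a row does not reach is not made up. A row lasts 1/8 s, in which the tool goes at most 62.5 mm and 10.7 degrees, less where a joint would pass 70% of its speed; a pose out of reach is approached as far as the arm can. A call is refused whole if a number of a shift passes 0.0625 or a number of a turn 0.188, either way. A call with a gripper value outside its range is refused whole. The fingers move at their own pace and stop on an object; "squeeze" is the grip in N (left out, the last holds). Time passes only in rows, so rows that do not move let the fingers close. It gives the time, the measured TCP pose, the force, the opening and the grip force at its end, in the units of the state.
- telemetry.observe(): the state, without advancing time (a new reading comes with each control period).
- optics.get_image(name): name is "side" or "top" or "wrist"; returns a dict with "image" (480x640x3 uint8, red, green, blue), "range_z" (480x640 float32, m along the optical axis (not along the pixel's ray), 0 where there is no reading), "K" (3x3 intrinsics, pixels), "rvec" (rotation vector, rad) and "tvec" (3), from world to camera coordinates, as OpenCV has them; the wrist camera has in their place "hand_eye" (4x4, takes a point from camera to tool coordinates, whose origin is the TCP and whose axes are the flange's). Camera axes: x right, y down, z forward; pixel columns grow to the right and rows downward; lengths in m; the calibration is good to about 2 mm. A picture is of the moment at which its call begins: read the wrist's pose just before it.
- env.close_job(): hands the job in; it is judged then, once.
The state is a dict: "time_s": time; "q": joint angles; "qvel": joint speeds; "joint_efforts": joint torques, N m; "position": TCP position; "tool_rot": TCP orientation; "ft_force": force on the tool from outside, world axes, zero at the start; "wrist_torque": the same for the moment, N m; "grip_width": finger opening in m; "gripper_force": force on a finger pad.
Only numpy, scipy, OpenCV 4.12 (cv2) and the standard library are available. Lean on these libraries where they do the work, as an engineer would, in place of code of your own. Each camera call takes 0.05 s, during which the arm holds its last target. There are 200 camera calls.

## Working session

There is one attempt and no reset: what is moved stays moved. The work goes in short steps, Python scripts to look and compute and a tool call to move; the robot and the scene stay as the last step left them, time stands still between calls to the robot, and variables do not carry over. Pictures are saved under pics/ and viewed, at most 10 in all, crops included, and the job is handed in when it is done.

Besides the shell and the picture viewer there is one more tool, called after "Request:" as name(argument=value, ...) on one line, values as JSON. send_rows: Moves the arm, as the interface text tells. Its arguments: {"type":"object","properties":{"deltas":{"type":"array"},"squeeze":{"type":"number"}},"required":["deltas"]}

```bash
mkdir -p pics; ls; cat > h.py <<'E'
import numpy as np, cv2
from rig import telemetry, optics, env
def cam(n):
    s=telemetry.observe(); d=optics.get_image(n)
    if 'hand_eye' in d:
        T=np.eye(4);T[:3,:3]=np.array(s['tool_rot']).reshape(3,3);T[:3,3]=s['position'];d['T']=T@np.array(d['hand_eye'])
    else:
        R=cv2.Rodrigues(np.array(d['rvec'],float))[0];T=np.eye(4);T[:3,:3]=R.T;T[:3,3]=-R.T@np.array(d['tvec'],float).ravel();d['T']=T
    return d
def cloud(d):
    z=d['range_z'];K=np.array(d['K']);v,u=np.indices(z.shape)
    P=np.stack([(u-K[0,2])*z/K[0,0],(v-K[1,2])*z/K[1,1],z],-1)
    P=P@d['T'][:3,:3].T+d['T'][:3,3];P[z==0]=np.nan
    return P
def save(d,n): cv2.imwrite('pics/'+n,d['image'][:,:,::-1])
E
python3 - <<'E'
from h import *
for n in('top','side'):
    d=cam(n);save(d,n+'1.png');P=cloud(d);np.savez(n+'.npz',P=P,im=d['image'],K=d['K'],T=d['T'])
    print(n,d['T'].round(3))
print(telemetry.observe())
E
```

```text
pics
top [[-0.026 -0.986  0.163  0.398]
 [-1.     0.023 -0.021  0.01 ]
 [ 0.017 -0.163 -0.986  1.272]
 [ 0.     0.     0.     1.   ]]
side [[-0.946 -0.16   0.282  0.323]
 [-0.324  0.449 -0.833  0.742]
 [ 0.007 -0.879 -0.477  0.56 ]
 [ 0.     0.     0.     1.   ]]
{'time_s': 0.1, 'q': array([-8.20071366e+01,  2.18374426e+01,  7.43772669e+01, -1.85097403e-04,
        8.38565591e+01, -1.23365702e+01]), 'qvel': array([ 0.1038933 , -0.07049416, -0.0215279 ,  0.13269182, -0.0373442 ,
       -0.07054704]), 'joint_efforts': array([ 3.89838693e-03, -4.49221838e+01, -2.31656706e+01, -1.92892626e-04,
        3.63961837e-03, -1.67580833e-05]), 'position': array([ 0.19103954, -0.51553069,  0.25578907]), 'tool_rot': array([[ 9.37710488e-01,  3.47417630e-01, -1.76140883e-04],
       [ 3.47417576e-01, -9.37709716e-01,  1.23134153e-03],
       [ 2.62620739e-04, -1.21583631e-03, -9.99999226e-01]]), 'ft_force': array([ 0.16231042,  0.24933565, -0.6064408 ]), 'wrist_torque': array([-0.01755392, -0.02255594, -0.01415929]), 'gripper_force': 0.0, 'grip_width': 0.0853221917105232}
```

View pics/top1.png

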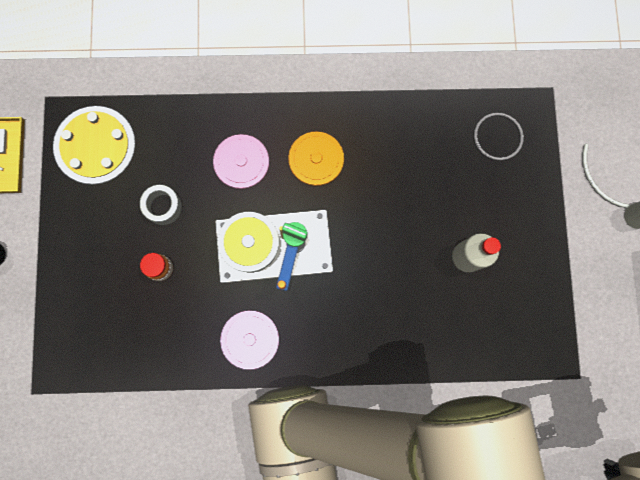

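View pics/side1.png

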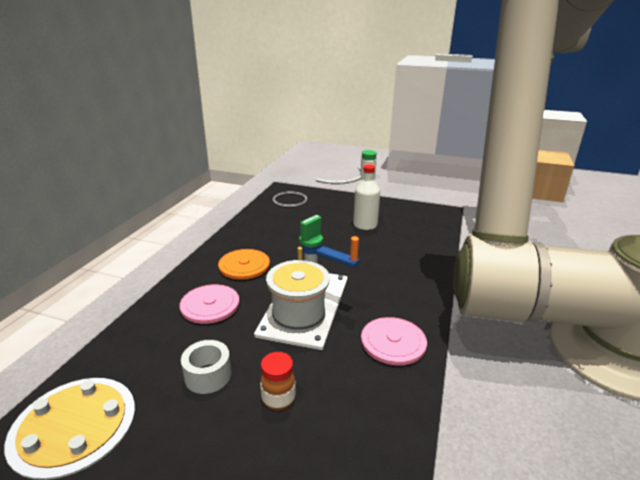

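The top view shows the station with the brass lid at (248,241), knob at (294,234) and post at (282,285). The side view shows the bar swung toward the robot, with the post at (354,248). Now I'll measure these.

```bash
cat > m.py <<'E'
from h import *
def ray(d,u,v,z):
    K=np.array(d['K']);r=d['T'][:3,:3]@np.linalg.inv(K)@[u,v,1];c=d['T'][:3,3];return c+r*(z-c[2])/r[2]
for n in('top','side'):
    d=dict(np.load(n+'.npz'));im=d['im'];P=d['P'];h=cv2.cvtColor(im,cv2.COLOR_RGB2HSV);H,S,V=h[...,0].astype(int),h[...,1],h[...,2]
    ok=(P[...,0]>.2)&(P[...,0]<.75)&(abs(P[...,1])<.35)
    def rep(nm,m,q=(2,50,98)):
        if m.sum(): 
            p=P[m];v,u=np.nonzero(m);print(n,nm,m.sum(),'uv',u.mean().round(1),v.mean().round(1),'med',np.nanmedian(p,0).round(4),'rng',np.nanpercentile(p,[2,98],axis=0).round(3).tolist())
    rep('green',ok&(H>45)&(H<80)&(S>120))
    gw=ok&(H>45)&(H<80)&(S>120)&(P[...,2]>.158);rep('greenTop',gw)
    rep('blue',ok&(H>100)&(H<125)&(S>120))
    rep('post',ok&(H>5)&(H<20)&(S>150)&(P[...,2]>.13))
    rep('lid',ok&(H>20)&(H<35)&(S>110)&(P[...,2]>.06))
    rep('brass/pin',ok&(P[...,2]>.1)&(H>14)&(H<28)&(S>80))
    rep('white@wing',ok&(S<60)&(V>170)&(P[...,2]>.155)&(P[...,1]<.1)&(P[...,1]>-.15))
    rep('plate',ok&(S<40)&(V>130)&(P[...,2]>.008)&(P[...,2]<.022)&(abs(P[...,1])<.2)&(P[...,0]>.3))
    if n=='top':
        m=(ok&(S<60)&(V>130)&(P[...,2]>.008)&(P[...,2]<.024)&(abs(P[...,1])<.2)).astype(np.uint8)
        m=cv2.morphologyEx(m,cv2.MORPH_OPEN,np.ones((3,3)))
        p=P[m>0]; r=cv2.minAreaRect(p[:,:2].astype(np.float32));print('rect',r,np.median(p[:,2]))
        c=cv2.boxPoints(r);print(c)
        cv2.imwrite('pics/z.png',cv2.resize(im[190:310,190:350,::-1],(800,600),interpolation=cv2.INTER_CUBIC))
        print([ (px,ray(d,*px,.178).round(4)) for px in((294,234),)])
E
python3 m.py
```

```text
top green 306 uv 294.3 234.0 med [0.5732 0.0178 0.1428] rng [[0.558, -0.002, 0.137], [0.598, 0.037, 0.184]]
top greenTop 122 uv 295.2 230.5 med [0.5779 0.0159 0.1801] rng [[0.566, -0.003, 0.176], [0.59, 0.037, 0.185]]
top blue 392 uv 287.4 265.1 med [0.5221 0.0321 0.1232] rng [[0.48, 0.017, 0.119], [0.556, 0.048, 0.128]]
top post 14 uv 281.3 285.0 med [0.48   0.0425 0.1688] rng [[0.477, 0.038, 0.156], [0.489, 0.048, 0.171]]
top lid 1680 uv 248.6 241.8 med [0.571  0.1062 0.1061] rng [[0.528, 0.062, 0.101], [0.613, 0.148, 0.112]]
top brass/pin 329 uv 419.8 399.5 med [ 0.3179 -0.132   0.6471] rng [[0.233, -0.194, 0.165], [0.489, 0.047, 0.676]]
top white@wing 3624 uv 382.7 438.5 med [ 0.2744 -0.1224  0.6681] rng [[0.204, -0.149, 0.173], [0.309, 0.087, 0.685]]
top plate 6119 uv 269.6 273.2 med [0.5288 0.0837 0.017 ] rng [[0.34, -0.049, 0.011], [0.741, 0.171, 0.022]]
rect ((0.5433250665664673, 0.05993256717920303), (0.4224359691143036, 0.2326720952987671), 2.4879860877990723) 0.017269839998289016
[[ 0.32725608  0.16699   ]
 [ 0.33735633 -0.06546277]
 [ 0.75939405 -0.04712486]
 [ 0.7492938 
[... 238 characters left out ...]
561, 0.004, 0.159], [0.588, 0.042, 0.18]]
side blue 476 uv 331.2 254.6 med [0.5282 0.0367 0.1211] rng [[0.475, -0.173, 0.002], [0.587, 0.055, 0.124]]
side post 153 uv 354.4 247.0 med [0.4796 0.0494 0.1528] rng [[0.474, 0.041, 0.131], [0.487, 0.053, 0.169]]
side lid 960 uv 297.6 277.1 med [0.5677 0.1126 0.105 ] rng [[0.528, 0.068, 0.103], [0.611, 0.149, 0.107]]
side brass/pin 1128 uv 307.1 272.3 med [0.5678 0.1069 0.1051] rng [[0.204, -0.021, 0.103], [0.611, 0.149, 0.297]]
side white@wing 7922 uv 514.0 164.7 med [0.2395 0.0021 0.314 ] rng [[0.205, -0.087, 0.162], [0.273, 0.096, 0.54]]
side plate 1834 uv 306.7 319.9 med [0.5339 0.1451 0.0142] rng [[0.503, -0.041, 0.009], [0.628, 0.181, 0.017]]
```

View pics/z.png

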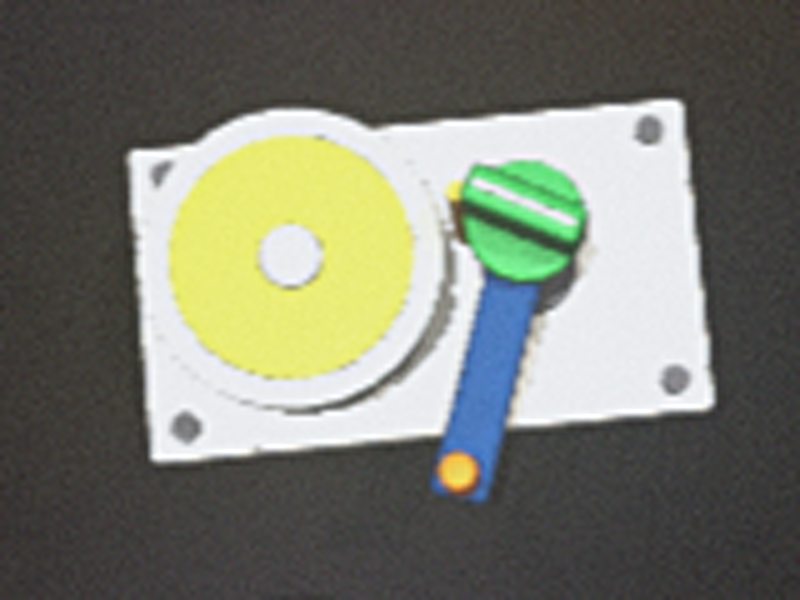

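The crop shows the plate corners at (130,150), (683,100), (713,408) and (152,462), the wing line from (470,180) to (580,222), and the post at (458,470). The brass stop pin is beside the knob at (455,190).

```bash
cat > n.py <<'E'
from m import ray
from h import *
d=dict(np.load('top.npz'));P=d['P']
f=lambda u,v,z:ray(d,190+u/5-.4,190+v/5-.4,z)[:2]
c=np.array([f(*p,.015) for p in((130,150),(683,100),(713,408),(152,462))]);ctr=c.mean(0)
y=(c[0]-c[1])+(c[3]-c[2]);y/=np.linalg.norm(y);x=np.array([y[1],-y[0]])
print('ctr',ctr,'yaw',np.degrees(np.arctan2(x[1],x[0])),np.linalg.norm(c[0]-c[1]),np.linalg.norm(c[1]-c[2]))
print('stud',ctr-.045*y,'vessel',ctr+.045*y, 'lid px',f(290,255,.112))
a,b=f(470,180,.18),f(580,222,.18);w=b-a
print('wing',a,b,(a+b)/2,np.linalg.norm(w),np.degrees(np.arctan2(w[1],w[0])))
p=f(458,470,.168);print('post',p)
s=ctr-.045*y;v=p-s;print('r',np.linalg.norm(v),'bar angle',np.degrees(np.arctan2(v[1],v[0])-np.arctan2(y[1],y[0]))%360, 'closed post',s+.098*y,y)
E
python3 n.py | tail -6
```

```text
side plate 1834 uv 306.7 319.9 med [0.5339 0.1451 0.0142] rng [[0.503, -0.041, 0.009], [0.628, 0.181, 0.017]]
ctr [0.57497656 0.06137841] yaw 4.014100100086434 0.22930836484366282 0.12858003559813155
stud [0.57812664 0.0164888 ] vessel [0.57182647 0.10626802] lid px [0.57155526 0.10653664]
wing [0.58701761 0.03624098] [ 0.57085001 -0.00278894] [0.57893381 0.01672602] 0.04224601276697655 -112.5011009919432
post [0.48423659 0.04280547]
r 0.09750851120943826 bar angle 70.32811774444792 closed post [0.57126645 0.11424839] [-0.07000197  0.99754685]
```

```bash
cat > plan.py <<'E'
import sys
from h import *
# waypoints: list of (x,y,z,yaw_y_deg,n); tool assumed pointing down; prints tool-frame rows
def plan(wps,start=None):
    s=telemetry.observe();R=s['tool_rot'];p=np.array(s['position']);yw=np.degrees(np.arctan2(R[1,1],R[0,1]))
    if start: p,yw=np.array(start[:3]),start[3]
    print('t',round(s['time_s'],2),'at',p.round(4),'yaw',yw.round(2) if not start else yw,'q',s['q'].round(1),'F',s['ft_force'].round(1),'T',s['wrist_torque'].round(3),'w',round(s['grip_width'],4))
    for x,y,z,yt,n in wps:
        q=np.array([x,y,z]);dp=(q-p)/n;dy=np.radians(yt-yw)/n
        for i in range(n):
            a=np.radians(yw)+dy*i;ty=np.array([np.cos(a),np.sin(a),0]);tz=np.array([0,0,-1.]);tx=np.cross(ty,tz)
            print([round(float(v),4) for v in (dp@tx,dp@ty,dp@tz)]+[0,0,round(-dy,4)])
        p,yw=q,yt
        print('--')
E
python3 -c "
from plan import *
plan([(.484,.043,.25,40,12),(.484,.043,.158,40,2)])"
```

```text
t 0.1 at [ 0.191  -0.5155  0.2558] yaw -69.67 q [-82.   21.8  74.4  -0.   83.9 -12.3] F [ 0.2  0.2 -0.6] T [-0.018 -0.023 -0.014] w 0.0853
[0.0391, -0.0352, 0.0005, 0, 0, np.float64(-0.1595)]
[0.0442, -0.0285, 0.0005, 0, 0, np.float64(-0.1595)]
[0.0481, -0.0211, 0.0005, 0, 0, np.float64(-0.1595)]
[0.0509, -0.0132, 0.0005, 0, 0, np.float64(-0.1595)]
[0.0523, -0.005, 0.0005, 0, 0, np.float64(-0.1595)]
[0.0524, 0.0034, 0.0005, 0, 0, np.float64(-0.1595)]
[0.0512, 0.0117, 0.0005, 0, 0, np.float64(-0.1595)]
[0.0487, 0.0197, 0.0005, 0, 0, np.float64(-0.1595)]
[0.045, 0.0272, 0.0005, 0, 0, np.float64(-0.1595)]
[0.0401, 0.034, 0.0005, 0, 0, np.float64(-0.1595)]
[0.0342, 0.0399, 0.0005, 0, 0, np.float64(-0.1595)]
[0.0274, 0.0448, 0.0005, 0, 0, np.float64(-0.1595)]
--
[0.0, 0.0, 0.046, 0, 0, np.float64(-0.0)]
[0.0, 0.0, 0.046, 0, 0, np.float64(-0.0)]
--
```

Request:
send_rows(deltas=[[[0.039,-0.035,0,0,0,-0.16,1],[0.044,-0.0285,0,0,0,-0.16,1],[0.048,-0.021,0,0,0,-0.16,1],[0.051,-0.013,0,0,0,-0.16,1],[0.052,-0.005,0,0,0,-0.16,1],[0.0525,0.0035,0,0,0,-0.16,1],[0.051,0.0115,0,0,0,-0.16,1],[0.0485,0.0195,0,0,0,-0.16,1],[0.045,0.027,0,0,0,-0.16,1],[0.04,0.034,0,0,0,-0.16,1],[0.034,0.04,0,0,0,-0.16,1],[0.0275,0.045,0,0,0,-0.16,1]]])

```text
time_s: 1.6
position: [0.4828, 0.0441, 0.2562]
tool_rot: [[-0.651, 0.759, -0.0], [0.759, 0.651, -0.0], [0.0, -0.0, -1.0]]
ft_force: [0.8, -0.5, 0.2]
grip_width: 0.0853
gripper_force: 0.0
```

```bash
python3 -c "
from plan import *
plan([(.484,.043,.158,40,3)])
d=cam('wrist');save(d,'w1.png')"
```

```text
t 1.6 at [0.4828 0.0441 0.2562] yaw 40.65 q [ -8.8  15.3  84.2  -0.   80.5 -49.5] F [ 0.8 -0.5  0.2] T [-0.025 -0.063  0.056] w 0.0853
[-0.0005, 0.0001, 0.0327, 0, 0, np.float64(0.0038)]
[-0.0005, 0.0001, 0.0327, 0, 0, np.float64(0.0038)]
[-0.0005, 0.0001, 0.0327, 0, 0, np.float64(0.0038)]
--
```

View pics/w1.png

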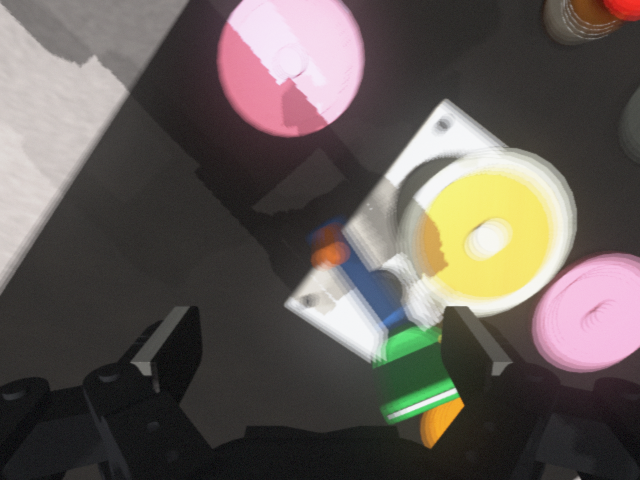

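The wrist view is a little motion-blurred. It shows the post near (330,250), centred between the fingers at columns 165 and 480. Next I'll descend and grip lightly.

Request:
send_rows(deltas=[[[-0.0005,0,0.033,0,0,0,0.4],[-0.0005,0,0.033,0,0,0,-0.2],[-0.0005,0,0.032,0,0,0,-0.5],[0,0,0,0,0,0,-1],[0,0,0,0,0,0,-1],[0,0,0,0,0,0,-1],[0,0,0,0,0,0,-1]]], squeeze=25)

```text
time_s: 2.52
position: [0.4822, 0.0413, 0.1569]
tool_rot: [[-0.647, 0.762, -0.004], [0.762, 0.647, 0.001], [0.003, -0.003, -1.0]]
ft_force: [4.0, -0.8, -28.4]
grip_width: 0.0134
gripper_force: 25.3
```

```bash
python3 -c "
from plan import *
s=np.array([.578,.0165]);p=np.array(telemetry.observe()['position']);v=p[:2]-s
a0=np.degrees(np.arctan2(v[1],v[0]));r=np.linalg.norm(v);print(a0,r)
w=[]
for k in range(1,11):
    a=np.radians(a0+(94-a0)*k/10);rr=r+(.098-r)*k/10;w.append((*(s+rr*np.array([np.cos(a),np.sin(a)])),p[2],40.5-k*2,1))
plan(w)"
```

```text
165.4597288318205 0.09894864315537949
t 2.52 at [0.4822 0.0413 0.1569] yaw 40.33 q [ -9.2  21.3  93.5   0.   65.4 -49.5] F [  4.   -0.8 -28.4] T [ 0.049 -0.549 -0.036] w 0.0134
[0.0064, 0.0106, 0.0, 0, 0, np.float64(0.0319)]
--
[0.0054, 0.0111, 0.0, 0, 0, np.float64(0.0349)]
--
[0.0043, 0.0115, 0.0, 0, 0, np.float64(0.0349)]
--
[0.0033, 0.0118, 0.0, 0, 0, np.float64(0.0349)]
--
[0.0022, 0.0121, 0.0, 0, 0, np.float64(0.0349)]
--
[0.0011, 0.0122, 0.0, 0, 0, np.float64(0.0349)]
--
[0.0, 0.0123, 0.0, 0, 0, np.float64(0.0349)]
--
[-0.0011, 0.0122, 0.0, 0, 0, np.float64(0.0349)]
--
[-0.0022, 0.012, 0.0, 0, 0, np.float64(0.0349)]
--
[-0.0032, 0.0118, 0.0, 0, 0, np.float64(0.0349)]
--
```

Request:
send_rows(deltas=[[[0.0064,0.0106,0.001,0,0,0.032,-1],[0.0054,0.0111,0,0,0,0.035,-1],[0.0043,0.0115,0,0,0,0.035,-1],[0.0033,0.0118,0,0,0,0.035,-1],[0.0022,0.0121,0,0,0,0.035,-1],[0.0011,0.0122,0,0,0,0.035,-1],[0,0.0123,0,0,0,0.035,-1],[-0.0011,0.0122,0,0,0,0.035,-1],[-0.002,0.01,0,0,0,0.035,-1],[0,0,0,0,0,0,-1]]], squeeze=20)

```text
time_s: 3.78
position: [0.5578, 0.1128, 0.1575]
tool_rot: [[-0.382, 0.924, -0.002], [0.924, 0.382, 0.002], [0.002, -0.001, -1.0]]
ft_force: [-2.3, 5.9, -10.8]
grip_width: 0.0134
gripper_force: 26.7
```

```bash
cat > arc.py <<'E'
from plan import *
s=np.array([.578,.0165]);p=np.array(telemetry.observe()['position']);v=p[:2]-s
a0=np.degrees(np.arctan2(v[1],v[0]));r=np.linalg.norm(v);print(a0,r)
w=[]
for k in range(1,5):
    a=np.radians(a0-2.5*k);w.append((*(s+.098*np.array([np.cos(a),np.sin(a)])),p[2],22,1))
plan(w)
E
python3 arc.py
```

```text
101.84783275689938 0.0984044401789237
t 3.77 at [0.5578 0.1128 0.1575] yaw 22.46 q [ -0.5  28.8  80.1   0.1  71.2 -23. ] F [ -2.3   5.9 -10.8] T [ 0.716  0.32  -0.2  ] w 0.0134
[-0.0013, 0.0041, 0.0, 0, 0, np.float64(0.008)]
--
[-0.001, 0.0042, 0.0, 0, 0, np.float64(-0.0)]
--
[-0.0012, 0.0041, 0.0, 0, 0, np.float64(-0.0)]
--
[-0.0014, 0.004, 0.0, 0, 0, np.float64(-0.0)]
--
```

Request:
send_rows(deltas=[[[-0.0013,0.0041,0,0,0,0,-1],[-0.0012,0.0042,0,0,0,0,-1],[-0.001,0.003,0,0,0,0,-1],[0,0,0,0,0,0,-1]]])

```text
time_s: 4.28
position: [0.5693, 0.1138, 0.1575]
tool_rot: [[-0.382, 0.924, -0.002], [0.924, 0.382, 0.002], [0.002, -0.001, -1.0]]
ft_force: [-0.9, 5.1, -10.6]
grip_width: 0.0132
gripper_force: 26.6
```

Request:
send_rows(deltas=[[[-0.0006,0.0018,0,0,0,0,-1],[0,0,0,0,0,0,-1]]])

```text
time_s: 4.53
position: [0.5709, 0.1139, 0.1575]
tool_rot: [[-0.382, 0.924, -0.003], [0.924, 0.382, 0.002], [0.002, -0.002, -1.0]]
ft_force: [-2.7, 5.0, -9.9]
grip_width: 0.0133
gripper_force: 26.7
```

```bash
python3 arc.py
```

```text
94.16330954348723 0.09763330041355056
t 4.53 at [0.5709 0.1139 0.1575] yaw 22.47 q [ -0.4  30.   77.9   0.1  72.3 -22.9] F [-2.7  5.  -9.9] T [ 0.71   0.448 -0.27 ] w 0.0133
[-0.0011, 0.0041, 0.0, 0, 0, np.float64(0.0082)]
--
[-0.0016, 0.004, 0.0, 0, 0, np.float64(-0.0)]
--
[-0.0017, 0.0039, 0.0, 0, 0, np.float64(-0.0)]
--
[-0.0019, 0.0038, 0.0, 0, 0, np.float64(-0.0)]
--
```

No pin contact yet, so I'll keep creeping in small steps until the force rises.

Request:
send_rows(deltas=[[[-0.0006,0.0015,0,0,0,0,-1],[0,0,0,0,0,0,-1]]])

```text
time_s: 4.78
position: [0.5717, 0.1138, 0.1575]
tool_rot: [[-0.383, 0.924, -0.005], [0.924, 0.383, 0.001], [0.003, -0.004, -1.0]]
ft_force: [-7.6, 4.0, -6.9]
grip_width: 0.0136
gripper_force: 27.1
```

Request:
send_rows(deltas=[[[-0.0006,0.0014,0,0,0,0,-1],[0,0,0,0,0,0,-1]]])

```text
time_s: 5.03
position: [0.5718, 0.1138, 0.1574]
tool_rot: [[-0.383, 0.924, -0.008], [0.924, 0.383, 0.001], [0.004, -0.007, -1.0]]
ft_force: [-15.7, 2.5, -2.8]
grip_width: 0.0132
gripper_force: 27.8
```

The x position has stopped advancing and the force has reached 16 N, so the bar is on its pin. I'll release, lift, and check with the top camera.

Request:
send_rows(deltas=[[[0,0,0,0,0,0,0.2],[0,0,0,0,0,0,0.2],[0,0,0,0,0,0,0.4],[0,0,-0.045,0,0,0,0.4],[0,0,-0.045,0,0,0,0.4],[0,0,0,0,0,0,0.4]]])

```text
time_s: 5.78
position: [0.5763, 0.1131, 0.2513]
tool_rot: [[-0.382, 0.924, 0.008], [0.924, 0.382, -0.0], [-0.003, 0.007, -1.0]]
ft_force: [0.0, -1.0, -1.1]
grip_width: 0.0599
gripper_force: 0.0
```

```bash
python3 -c "
from plan import *
plan([(.578,.0165,.245,-22.5,6),(.578,.0165,.172,-22.5,2)])
s=telemetry.observe();print(s['tool_rot'].round(4))
d=cam('wrist');save(d,'w2.png');d=cam('top');save(d,'t2.png')"
```

```text
t 5.78 at [0.5763 0.1131 0.2513] yaw 22.46 q [ -0.4  25.6  69.   -0.   84.9 -22.9] F [ 0.  -1.  -1.1] T [ 0.007  0.093 -0.033] w 0.0599
[-0.015, -0.0059, 0.001, 0, 0, np.float64(0.1308)]
[-0.0156, -0.0039, 0.001, 0, 0, np.float64(0.1308)]
[-0.016, -0.0018, 0.001, 0, 0, np.float64(0.1308)]
[-0.0161, 0.0003, 0.001, 0, 0, np.float64(0.1308)]
[-0.0159, 0.0024, 0.001, 0, 0, np.float64(0.1308)]
[-0.0155, 0.0044, 0.001, 0, 0, np.float64(0.1308)]
--
[0.0, 0.0, 0.0365, 0, 0, np.float64(-0.0)]
[0.0, 0.0, 0.0365, 0, 0, np.float64(-0.0)]
--
[[-3.821e-01  9.241e-01  8.100e-03]
 [ 9.241e-01  3.821e-01 -1.000e-04]
 [-3.200e-03  7.400e-03 -1.000e+00]]
```

View pics/w2.png

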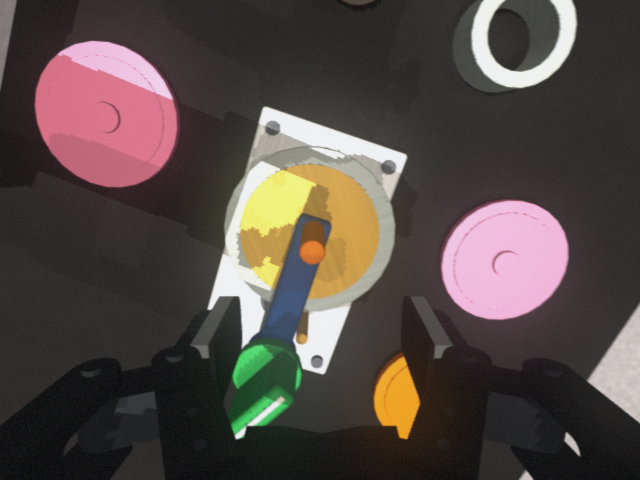

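The wrist view shows the bar over the lid centre with the post at (312,250). Its edge is against the brass pin at (300,335), and the lid is seated. Now to the knob.

Request:
send_rows(deltas=[[[-0.015,-0.006,0,0,0,0.131,0.4],[-0.0155,-0.004,0,0,0,0.131,0.4],[-0.016,-0.002,0,0,0,0.131,0.4],[-0.016,0,0,0,0,0.131,0.4],[-0.016,0.0025,0,0,0,0.131,0.4],[-0.0155,0.0045,0,0,0,0.131,0.4],[0,0,0.01,0,0,0,0.2],[0,0,0,0,0,0,0.2]]])

```text
time_s: 6.88
position: [0.5755, 0.017, 0.2355]
tool_rot: [[0.381, 0.924, -0.004], [0.924, -0.381, 0.001], [-0.001, -0.004, -1.0]]
ft_force: [-0.9, 0.1, -0.3]
grip_width: 0.0513
gripper_force: 0.0
```

```bash
python3 -c "
from plan import *
plan([(.578,.0165,.172,-22.5,2)])
s=telemetry.observe();print(s['tool_rot'].round(4))"
```

```text
t 6.88 at [0.5755 0.017  0.2355] yaw -22.43 q [-10.1  25.3  72.1   0.   82.8  12.3] F [-0.9  0.1 -0.3] T [-0.007  0.04  -0.053] w 0.0513
[0.0002, 0.0013, 0.0317, 0, 0, np.float64(0.0006)]
[0.0002, 0.0013, 0.0317, 0, 0, np.float64(0.0006)]
--
[[ 3.815e-01  9.244e-01 -3.500e-03]
 [ 9.244e-01 -3.815e-01  8.000e-04]
 [-6.000e-04 -3.600e-03 -1.000e+00]]
```

Request:
send_rows(deltas=[[[0,0.0013,0.032,0,0,0,0.1],[0,0.0013,0.0315,0,0,0,0],[0,0,0,0,0,0,-1],[0,0,0,0,0,0,-1],[0,0,0,0,0,0,-1],[0,0,0,0,0,0,-1],[0,0,0,0,0,0,-1]]], squeeze=60)

```text
time_s: 7.75
position: [0.5775, 0.0162, 0.1741]
tool_rot: [[0.383, 0.924, -0.002], [0.924, -0.383, 0.001], [-0.0, -0.003, -1.0]]
ft_force: [-5.0, 1.4, -5.7]
grip_width: 0.0137
gripper_force: 59.8
```

```bash
cat > st.py <<'E'
from plan import *
plan([])
E
python3 st.py
```

```text
t 7.75 at [0.5775 0.0162 0.1741] yaw -22.51 q [-10.1  28.6  77.3   0.   74.3  12.4] F [-5.   1.4 -5.7] T [0.339 0.768 0.01 ] w 0.0137
```

Request:
send_rows(deltas=[[[0,0,0,0,0,0.1,-1],[0,0,0,0,0,0.15,-1],[0,0,0,0,0,0.15,-1],[0,0,0,0,0,0.15,-1],[0,0,0,0,0,0.05,-1],[0,0,0,0,0,0,-1],[0,0,0,0,0,0,-1]]])

```text
time_s: 8.62
position: [0.5765, 0.0168, 0.174]
tool_rot: [[0.837, 0.546, -0.005], [0.546, -0.837, 0.002], [-0.003, -0.005, -1.0]]
ft_force: [-9.9, 4.4, -2.8]
grip_width: 0.0144
gripper_force: 60.3
```

```bash
python3 st.py
```

```text
t 8.62 at [0.5765 0.0168 0.174 ] yaw -56.88 q [-10.1  28.6  77.4   0.1  74.4  46.7] F [-9.9  4.4 -2.8] T [ 0.743  1.695 -0.011] w 0.0144
```

Request:
send_rows(deltas=[[[0,0,0,0,0,0.06,-1]]])

```text
time_s: 8.75
position: [0.5764, 0.0169, 0.174]
tool_rot: [[0.869, 0.494, -0.006], [0.494, -0.869, 0.002], [-0.004, -0.005, -1.0]]
ft_force: [-10.2, 5.4, -2.2]
grip_width: 0.0141
gripper_force: 60.4
```

```bash
python3 st.py
```

```text
t 8.75 at [0.5764 0.0169 0.174 ] yaw -60.37 q [-10.1  28.6  77.4   0.1  74.4  50.2] F [-10.2   5.4  -2.2] T [0.797 1.803 0.05 ] w 0.0141
```

Request:
send_rows(deltas=[[[-0.0006,-0.0009,0,0,0,0.03,-1],[0,0,0,0,0,0,-1]]])

```text
time_s: 9.0
position: [0.5761, 0.017, 0.174]
tool_rot: [[0.883, 0.469, -0.004], [0.469, -0.883, 0.001], [-0.003, -0.003, -1.0]]
ft_force: [-7.0, 4.6, -4.8]
grip_width: 0.0142
gripper_force: 60.0
```

```bash
python3 st.py
```

```text
t 9.0 at [0.5761 0.017  0.174 ] yaw -62.05 q [-10.1  28.5  77.5   0.   74.2  52. ] F [-7.   4.6 -4.8] T [5.260e-01 1.099e+00 1.000e-03] w 0.0142
```

Request:
send_rows(deltas=[[[0,0,0,0,0,0.06,-1],[0,0,0,0,0,0,-1]]])

```text
time_s: 9.25
position: [0.576, 0.0171, 0.174]
tool_rot: [[0.91, 0.415, -0.004], [0.415, -0.91, 0.002], [-0.003, -0.003, -1.0]]
ft_force: [-7.3, 4.0, -3.4]
grip_width: 0.0142
gripper_force: 60.1
```

```bash
python3 st.py
```

```text
t 9.25 at [0.576  0.0171 0.174 ] yaw -65.51 q [-10.1  28.5  77.5   0.1  74.3  55.4] F [-7.3  4.  -3.4] T [ 0.584  1.274 -0.007] w 0.0142
```

Request:
send_rows(deltas=[[[0,0,0,0,0,0.06,-1],[0,0,0,0,0,0,-1]]])

```text
time_s: 9.5
position: [0.576, 0.0172, 0.174]
tool_rot: [[0.933, 0.359, -0.004], [0.359, -0.933, 0.002], [-0.003, -0.003, -1.0]]
ft_force: [-7.5, 4.2, -4.5]
grip_width: 0.0144
gripper_force: 60.1
```

```bash
python3 st.py
```

```text
t 9.5 at [0.576  0.0172 0.174 ] yaw -68.95 q [-10.1  28.5  77.5   0.1  74.3  58.8] F [-7.5  4.2 -4.5] T [ 0.732  1.271 -0.003] w 0.0144
```

Request:
send_rows(deltas=[[[0,0,0,0,0,0.06,-1],[0,0,0,0,0,0,-1]]])

```text
time_s: 9.75
position: [0.5759, 0.0173, 0.174]
tool_rot: [[0.953, 0.303, -0.004], [0.303, -0.953, 0.002], [-0.003, -0.003, -1.0]]
ft_force: [-7.6, 5.2, -2.8]
grip_width: 0.0141
gripper_force: 60.1
```

```bash
python3 st.py
```

```text
t 9.75 at [0.5759 0.0173 0.174 ] yaw -72.38 q [-10.1  28.5  77.5   0.1  74.3  62.3] F [-7.6  5.2 -2.8] T [ 0.807  1.374 -0.008] w 0.0141
```

Request:
send_rows(deltas=[[[-0.0005,-0.0005,0,0,0,0.06,-1],[0,0,0,0,0,0,-1]]])

```text
time_s: 10.0
position: [0.5757, 0.0175, 0.174]
tool_rot: [[0.97, 0.245, -0.003], [0.245, -0.97, 0.002], [-0.003, -0.002, -1.0]]
ft_force: [-5.6, 4.4, -4.7]
grip_width: 0.0142
gripper_force: 60.0
```

```bash
python3 st.py
```

```text
t 10.0 at [0.5757 0.0175 0.174 ] yaw -75.82 q [-10.1  28.4  77.6   0.1  74.2  65.7] F [-5.6  4.4 -4.7] T [ 0.647  0.993 -0.004] w 0.0142
```

Request:
send_rows(deltas=[[[0,0,0,0,0,0.06,-1],[0,0,0,0,0,0,-1]]])

```text
time_s: 10.25
position: [0.5756, 0.0176, 0.174]
tool_rot: [[0.982, 0.186, -0.003], [0.186, -0.982, 0.002], [-0.003, -0.003, -1.0]]
ft_force: [-5.3, 4.6, -4.9]
grip_width: 0.0143
gripper_force: 60.0
```

```bash
python3 st.py
```

```text
t 10.25 at [0.5756 0.0176 0.174 ] yaw -79.26 q [-10.1  28.4  77.6   0.1  74.2  69.2] F [-5.3  4.6 -4.9] T [ 0.847  1.068 -0.059] w 0.0143
```

Request:
send_rows(deltas=[[[0,0,0,0,0,0.06,-1],[0,0,0,0,0,0,-1]]])

```text
time_s: 10.5
position: [0.5756, 0.0177, 0.1741]
tool_rot: [[0.992, 0.128, -0.003], [0.128, -0.992, 0.002], [-0.003, -0.003, -1.0]]
ft_force: [-6.0, 4.7, -3.5]
grip_width: 0.0137
gripper_force: 60.1
```

```bash
python3 st.py
```

```text
t 10.5 at [0.5756 0.0177 0.1741] yaw -82.66 q [-10.   28.4  77.6   0.1  74.2  72.6] F [-6.   4.7 -3.5] T [0.854 1.107 0.194] w 0.0137
```

Request:
send_rows(deltas=[[[0,0,0,0,0,0.06,-1],[0,0,0,0,0,0,-1]]])

```text
time_s: 10.75
position: [0.5755, 0.0178, 0.174]
tool_rot: [[0.998, 0.068, -0.004], [0.068, -0.998, 0.002], [-0.003, -0.003, -1.0]]
ft_force: [-5.8, 5.8, -4.9]
grip_width: 0.0142
gripper_force: 60.1
```

```bash
python3 st.py
```

```text
t 10.75 at [0.5755 0.0178 0.174 ] yaw -86.09 q [-10.   28.4  77.6   0.1  74.2  76. ] F [-5.8  5.8 -4.9] T [0.969 1.141 0.283] w 0.0142
```

Request:
send_rows(deltas=[[[0,0,0,0,0,0.06,-1],[0,0,0,0,0,0,-1]]])

```text
time_s: 11.0
position: [0.5755, 0.018, 0.1741]
tool_rot: [[1.0, 0.008, -0.004], [0.008, -1.0, 0.003], [-0.004, -0.003, -1.0]]
ft_force: [-6.2, 6.1, -3.6]
grip_width: 0.014
gripper_force: 60.1
```

```bash
python3 st.py
```

```text
t 11.0 at [0.5755 0.018  0.1741] yaw -89.53 q [-10.   28.4  77.6   0.1  74.2  79.5] F [-6.2  6.1 -3.6] T [1.059 1.158 0.21 ] w 0.014
```

The stiff point is at tool yaw −81° ± 1.5°, since torque jumped from about 0 to 0.19–0.28 N m between −79.3 and −82.7. The target is −126°, which is 0.64 rad more.

Request:
send_rows(deltas=[[[-0.0005,-0.0005,0,0,0,0.08,-1],[0,0,0,0,0,0.08,-1],[0,0,0,0,0,0.08,-1],[0,0,0,0,0,0.08,-1],[0,0,0,0,0,0.08,-1],[0,0,0,0,0,0.08,-1],[0,0,0,0,0,0.08,-1],[0,0,0,0,0,0.08,-1],[0,0,0,0,0,0,-1],[0,0,0,0,0,0,-1]]], squeeze=70)

```text
time_s: 12.25
position: [0.5755, 0.0193, 0.1741]
tool_rot: [[0.807, -0.59, -0.002], [-0.59, -0.807, 0.004], [-0.004, -0.002, -1.0]]
ft_force: [-3.4, 11.7, -6.2]
grip_width: 0.0136
gripper_force: 69.3
```

```bash
python3 -c "
from plan import *
plan([])
d=cam('wrist');save(d,'w3.png')"
```

```text
t 12.25 at [0.5755 0.0193 0.1741] yaw -126.15 q [ -9.9  28.4  77.6   0.2  74.1 116.1] F [-3.4 11.7 -6.2] T [1.969 0.641 0.236] w 0.0136
```

Request:
send_rows(deltas=[[[0,0,0,0,0,0,0],[0,0,0,0,0,0,0.2],[0,0,0,0,0,0,0.2],[0,0,-0.04,0,0,0,0.2],[0,0,-0.06,0,0,0,0.2],[-0.05,0.05,-0.02,0,0,0,0.2],[-0.05,0.05,0,0,0,0,0.2],[-0.05,0.05,0,0,0,0,0.2],[0,0,0,0,0,0,0.2],[0,0,0,0,0,0,0.2]]])

```text
time_s: 13.55
position: [0.394, -0.0116, 0.2915]
tool_rot: [[0.806, -0.592, 0.002], [-0.592, -0.806, -0.001], [0.002, -0.001, -1.0]]
ft_force: [-0.3, 0.5, 0.8]
grip_width: 0.0514
gripper_force: 0.0
```

```bash
python3 -c "
from plan import *
plan([])
d=cam('top');save(d,'t4.png');np.savez('top2.npz',P=cloud(d),im=d['image'],K=d['K'],T=d['T'])
cv2.imwrite('pics/z4.png',cv2.resize(d['image'][190:310,190:350,::-1],(800,600),interpolation=cv2.INTER_CUBIC))"
```

```text
t 13.55 at [ 0.394  -0.0116  0.2915] yaw -126.31 q [-19.    4.1  92.3   0.   83.4 107.3] F [-0.3  0.5  0.8] T [ 0.019  0.024 -0.008] w 0.0514
```

View pics/z4.png

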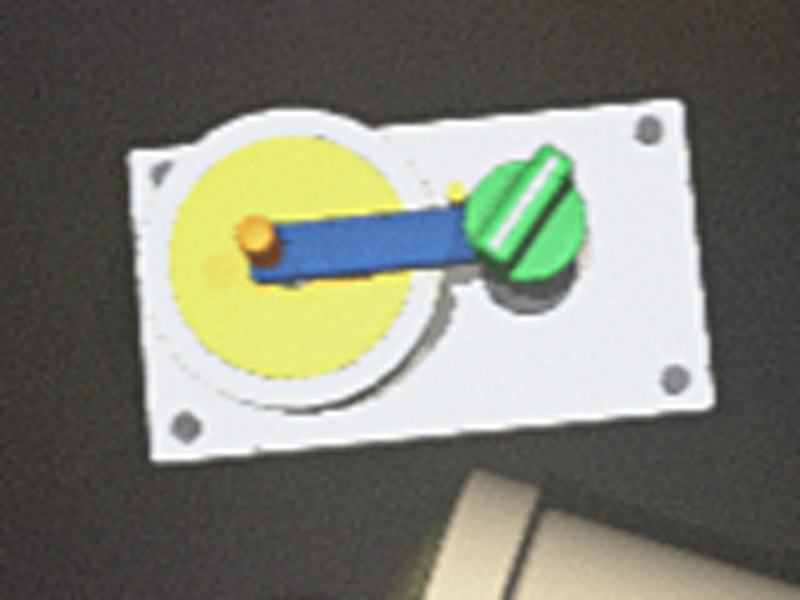

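The bar (post at (258,235)) rests against the pin at (455,190), and the lid is seated. The white line now runs from (493,245) to (557,160). I'll measure how far the wing turned.

```bash
python3 - <<'E' | tail -8
from m import ray
from h import *
for n in('top.npz','top2.npz'):
    d=dict(np.load(n));im=d['im'];h=cv2.cvtColor(im,cv2.COLOR_RGB2HSV).astype(int)
    x0,y0=280,215
    c=im[y0:252,x0:312].astype(float);H=h[y0:252,x0:312]
    g=cv2.morphologyEx(((H[...,0]>45)&(H[...,0]<85)&(H[...,1]>110)).astype(np.uint8),cv2.MORPH_CLOSE,np.ones((5,5)))
    w=np.clip(c[...,0]-90,0,None)*g          # red channel: white line only
    w[w<30]=0
    v,u=np.nonzero(w);W=w[v,u]
    p=np.array([ray(d,a+x0,b+y0,.18)[:2] for a,b in zip(u,v)])
    m=np.average(p,axis=0,weights=W);q=p-m;e,V=np.linalg.eigh((q*W[:,None]).T@q);a=V[:,1]
    print(n,len(W),m.round(4),'line angle',np.degrees(np.arctan2(a[1],a[0]))%180,'elong',(e[1]/e[0])**.5)
E
python3 - <<'E' | tail -6
from h import *
a=np.load('top.npz')['im'].astype(int);b=np.load('top2.npz')['im'].astype(int)
for k,(u0,v0,u1,v1) in dict(bottle=(450,230,505,275),jar=(135,250,178,285),collar=(135,182,185,228),lid=(225,215,275,235)).items(): print(k,abs(a-b)[v0:v1,u0:u1].max(-1).mean().round(2))
E
```

```text
side blue 476 uv 331.2 254.6 med [0.5282 0.0367 0.1211] rng [[0.475, -0.173, 0.002], [0.587, 0.055, 0.124]]
side post 153 uv 354.4 247.0 med [0.4796 0.0494 0.1528] rng [[0.474, 0.041, 0.131], [0.487, 0.053, 0.169]]
side lid 960 uv 297.6 277.1 med [0.5677 0.1126 0.105 ] rng [[0.528, 0.068, 0.103], [0.611, 0.149, 0.107]]
side brass/pin 1128 uv 307.1 272.3 med [0.5678 0.1069 0.1051] rng [[0.204, -0.021, 0.103], [0.611, 0.149, 0.297]]
side white@wing 7922 uv 514.0 164.7 med [0.2395 0.0021 0.314 ] rng [[0.205, -0.087, 0.162], [0.273, 0.096, 0.54]]
side plate 1834 uv 306.7 319.9 med [0.5339 0.1451 0.0142] rng [[0.503, -0.041, 0.009], [0.628, 0.181, 0.017]]
top.npz 107 [0.577  0.0189] line angle 62.59114911535072 elong 1.9667945321241753
top2.npz 84 [0.5779 0.0173] line angle 145.56794720720558 elong 3.932977637407101
bottle 4.8
jar 5.39
collar 4.52
lid 11.2
```

```bash
python3 - <<'E' | tail -8
from m import ray
from h import *
for n in('top.npz','top2.npz'):
    d=dict(np.load(n));im=d['im'];x0,y0=280,215;c=im[y0:252,x0:312].astype(float);r=np.minimum(c[...,0],c[...,2])
    for th in(120,150,175):
        m=(r>th).astype(np.uint8);k,L,S,C=cv2.connectedComponentsWithStats(m)
        j=min(range(1,k),key=lambda i:np.hypot(*(C[i]-[14,17])));v,u=np.nonzero(L==j);W=r[v,u]
        p=np.array([ray(d,a+x0,b+y0,.18)[:2] for a,b in zip(u,v)]);q=p-np.average(p,axis=0,weights=W);e,V=np.linalg.eigh((q*W[:,None]).T@q);a=V[:,1]
        print(n,th,len(W),np.degrees(np.arctan2(a[1],a[0]))%180,(e[1]/e[0])**.5)
d=cam('wrist');im=d['image'];save(d,'w5.png');np.savez('w5.npz',im=im,K=d['K'],T=d['T'])
E
```

```text
side white@wing 7922 uv 514.0 164.7 med [0.2395 0.0021 0.314 ] rng [[0.205, -0.087, 0.162], [0.273, 0.096, 0.54]]
side plate 1834 uv 306.7 319.9 med [0.5339 0.1451 0.0142] rng [[0.503, -0.041, 0.009], [0.628, 0.181, 0.017]]
top.npz 120 569 36.96328375456915 1.7067951835172348
top.npz 150 516 37.33812337268981 1.7308440107051466
top.npz 175 42 65.89951457480505 11.739171553256734
top2.npz 120 652 15.572038906421483 1.2208326035709511
top2.npz 150 510 38.88457815941484 1.6449941072780896
top2.npz 175 43 144.65441430971572 11.898432213552413
```

View pics/w5.png

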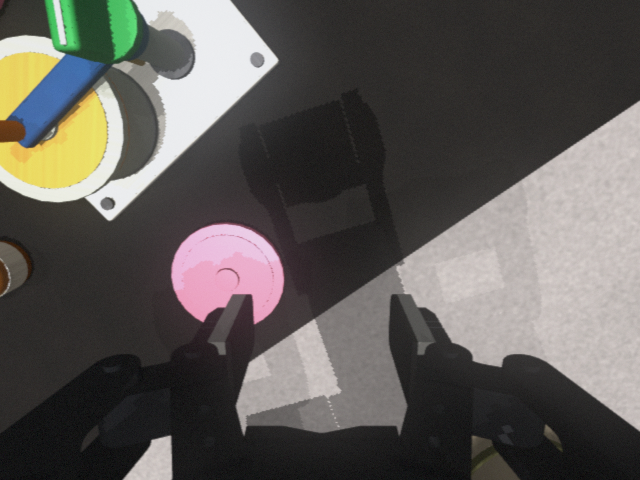

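The wrist view shows only the edge of the knob at (95,30), with the bar over the lid. With the tighter mask, the top camera gives the line at 144.7°. The knob therefore turned about 44–45° past the stiff point, and the other items look unchanged, so I'm handing in.

```bash
python3 -c "
from rig import env
print(env.close_job())"
```

```text
the job is handed in; nothing more can be done
None
```

The cell is closed and handed in: the bar is against its stop pin, and the knob was turned about 45° (±2°) past the stiff point and released. The lid is seated, and the bottle, jar and collar showed no movement in the top camera.

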